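Block the packed instrument with its spacer and close the carton

ROBOT

A 7-joint arm with a two-finger parallel gripper is mounted at the origin on the work surface. World frame = base frame: x ahead of the robot, y to its left, z up, the work surface at z = 0. Lengths are in m, angles in rad, forces in N, time in s.
With the tool pointing down it reaches from about 0.425 to 0.825 m from the base axis. Payload 3.6 kg.
Tool frame: the origin (TCP) lies midway between the tips of the shut fingers; the grasp point (between the pads) lies 19 mm behind it; z points along the fingers, x is the direction in which the jaws open and shut, and the axes are right-handed (so a half turn about z gives the same grasp; the last joint's range is limited). The gripper opens to 93 mm and grips with 3 to 60 N. Pads are 15 mm wide; open, the fingers measure 128 mm over their backs; the gripper's body (75 mm by 188 mm) begins 65 mm behind the grasp point.
Start: joints at [1.101, 0.615, -0.013, 1.423, 0.008, 1.103, -0.04], TCP at [0.279, -0.587, 0.219] pointing down, gripper open.
Joint ranges: [-3.12, 3.12], [-0.3, 2.06], [-1.34, 1.32], [0.26, 2.42], [-1.36, 4.5], [0.01, 1.98], [-2.84, 2.84]. Speed limits (rad/s): [2.79, 2.79, 3.14, 3.14, 3.14, 3.14, 3.14].

INTERFACE

Orientations are given as a 3x3 rotation matrix whose columns are the frame's x, y, z axes.
In Python, from workcell import env, imaging, workorder gives the robot as it stands. The module is installed in compiled form; this text tells all that it offers.
- The arm moves only by the tool drive_tool, never from a script. Its argument "deltas" is a list that holds one entry, the list of rows, each a list of 6 numbers: the shift along the tool's x, y, z in cm, then the turn, a rotation vector about the tool's x, y, z in degrees. A call has 1 to 20 rows; each row shifts and turns the commanded pose from where the row before left it, along the tool's axes as they then stand; what a row does not reach is not made up. A row lasts 1/8 s, in which the tool goes at most 62.5 mm and 10.7 degrees, less where a joint would pass 70% of its speed; a pose out of reach is approached as far as the arm can. A call is refused whole if a number of a shift passes 6.25 or a number of a turn 10.7, either way. A call with a gripper value outside its range is refused whole. "hand" is the opening, from 0 (shut) to 1 (fully open), set as the call begins (left out, the last holds). The fingers move at their own pace and stop on an object; "grip_force" is the grip in N (left out, the last holds). Time passes only in rows, so rows that do not move let the fingers close. It gives the time, the measured TCP pose, the force and the opening at its end, in the units of the state.
- env.observe(): the state, without advancing time (a new reading comes with each control period).
- imaging.camera(name): name is "scene" or "top" or "wrist"; returns the picture (384x512x3 uint8, red, green, blue); there is no depth.
- imaging.get_calibration(name): a dict with "fx", "fy", "cx", "cy" (pixels), "cam_to_world" (4x4, takes a point from camera to world coordinates). Camera axes: x right, y down, z forward; pixel columns grow to the right and rows downward; lengths in m; the calibration is good to about 2 mm. The wrist camera is an equidistant fisheye: a pixel r from the principal point sees the ray r / f radians off the axis. A picture is of the moment at which its call begins: read the wrist's pose just before it. get_calibration takes no time and is no camera call; for the wrist camera it gives the pose at the moment of the call.
- workorder.job_done(): hands the job in, once; it reports no verdict.
The state is a dict: "clock": time; "joint_positions": joint angles; "qd": joint speeds; "effort": joint torques, N m; "position": TCP position; "ee_rot": TCP orientation; "wrist_force": force on the tool from outside, world axes, zero at the start; "ft_torque": the same for the moment, N m; "grip_width": opening from 0.0 (shut) to 1.0 (fully open).
Only numpy, scipy, OpenCV 4.12 (cv2) and the standard library are available. Lean on these libraries where they do the work, as an engineer would, in place of code of your own. Each camera call takes 0.05 s, during which the arm holds its last target.

TASK

Pack the bench instrument for return: stand the grey spacer block in the narrow gap between the instrument and the low white end wall of its packing insert, and push it all the way down, past the spring leaf, until it sits on the bottom. Then fold the carton's narrow flap down flat, and after it the wide flap over it, and leave the carton closed. Leave the meter, the breadboard and the parts tray where they are.

Things in the scene. Friction and masses are not known exactly. Their poses are not given: they have to be found in the camera images.
- spacer_mid (a point): Centre of the spacer: a plain grey plastic block, 24 mm thick (its x), 100 mm long (its y), 80 mm tall (its z), 100 to 210 g, edges rounded by 2 mm, standing on its long narrow edge on the table left or right of the carton. Too long to be taken by its ends: pinch it across its thickness, near the top. It may go in either way round.
- carton: Fixed cardboard carton, 200 mm long (its x), 140 mm wide (its y), walls 4 mm, rim 110 mm above the table; origin on the table under its centre. Inside, fixed: a black packing insert with, from -x to +x, a grey instrument with a white top panel, a narrow gap along y, and a low white end wall. Home, the spacer's centre is 56 mm above the table.
- gap (a point): On the carton: NOMINAL place of the block (against the instrument) in the gap's mouth, level with the end wall's top, 74 mm above the table. Axes as the carton's. The gap is 27 mm wide (x), its floor 16 mm above the table. Insert, instrument, gap and leaf all sit together up to 9 mm off along the carton's +x or -x; this shift is not reported: see it, or feel for it with the block.
- instrument_side (a point): On the carton: NOMINAL middle of the top edge of the instrument's smooth upright side that bounds the gap, 12 mm to -x of point gap, 98 mm above the table, 24 mm higher than the end wall's top on the other side (face 15 mm to +x of point gap, wall 23 mm thick). Instrument 116 mm (x) by 112 mm (y), flat top. True place shifted along x as told for point gap.
- leaf_top (a point): On the carton: NOMINAL top of the ramp of a sprung steel leaf, 70 mm long (y), on the end wall's side of the gap, about 72 mm above the table. It narrows the gap to 21 mm below 50 mm height, and the block must push it back. The block stops on the ramp with its underside near 60 mm; from there it takes 5 to 20 N to press it down. No room for fingers beside it: let go, press on its top.
- flap_narrow (a joint): The narrow flap, 196 mm long, 62 mm from hinge to free edge, 4 mm cardboard, on the carton's -y side. 0 rad is shut flat across the carton, 1.57 upright, more leans outwards; it starts at 1.85 to 2.2. The hinge is stiff: the flap stays where it is left; about 1 N at its edge moves it.
- flap_wide (a joint): The wide flap, 196 mm long, 95 mm from hinge to free edge, 4 mm cardboard, on the carton's +y side; joint values as for the narrow flap, starts at 1.85 to 2.2. Shut, it lies over the narrow flap's edge.
- flap_narrow_hinge (a point): Middle of the narrow flap's hinge line (along the carton's x), 70 mm from the carton's centre towards -y, 110 mm above the table, at the flap's underside when shut. Its axes turn with the flap.
- flap_wide_hinge (a point): Middle of the wide flap's hinge line (along the carton's x), 70 mm from the carton's centre towards +y, 115 mm above the table, at the flap's underside when shut. Its axes turn with the flap.
- meter: Bystander: a hand-held meter lying on its back, grey, 75 x 145 x 34 mm with a low dial on top (41 mm in all), origin under its centre; on the other side of the carton from the spacer.
- breadboard: Bystander: white breadboard, 55 x 165 x 9 mm, origin under its centre, beyond the carton on the right.
- parts_tray: Bystander: white divided parts tray, 110 x 160 x 35 mm, origin under its centre, beyond the carton on the left.
- spacer: The spacer as a whole; origin in the middle of its underside, 40 mm under spacer_mid, axes the same.

How it is judged:
By the outcome, as a careful person would: the job done as asked, in the order asked, and still so for the second after the job is handed in, with the robot touching nothing.
It also fails if it takes over 72 s, if anything falls off the work surface, if the arm or the gripper's body presses on something with over 40 N, if the wrist force passes 120 N, or if a joint passes its speed limit or range.

## Working session

There is one attempt and no reset: what is moved stays moved. The work goes in short steps, Python scripts to look and compute and a tool call to move; the robot and the scene stay as the last step left them, time stands still between calls to the robot, and variables do not carry over. Pictures are saved under pics/ and viewed, and the job is handed in when it is done.

Besides the shell and the picture viewer there is one more tool, called after "Call:" by a JSON object that holds its "op" and its "data", one argument or row to a line. drive_tool: Moves the arm, as the interface text tells. Its arguments: {"type":"object","properties":{"deltas":{"type":"array"},"hand":{"type":"number"},"grip_force":{"type":"number"}},"required":["deltas"]}

```bash
mkdir -p pics; ls
cat > h.py <<'E'
from workcell import env, imaging, workorder
import numpy as np, cv2
def snap(n,f):
    c=imaging.get_calibration(n); im=imaging.camera(n)
    cv2.imwrite('pics/'+f+'.png',cv2.cvtColor(np.asarray(im),cv2.COLOR_RGB2BGR)); np.savez('pics/'+f+'.npz',**c); return im,c
def load(f): return dict(np.load('pics/'+f+'.npz'))
def proj(c,P):
    T=np.linalg.inv(c['cam_to_world']); p=T[:3,:3]@np.array(P,float)+T[:3,3]
    return np.array([c['fx']*p[0]/p[2]+c['cx'],c['fy']*p[1]/p[2]+c['cy']])
def back(c,uv,z):
    d=np.array([(uv[0]-c['cx'])/c['fx'],(uv[1]-c['cy'])/c['fy'],1]); T=c['cam_to_world']
    d=T[:3,:3]@d; o=T[:3,3]; return o+d*(z-o[2])/d[2]
E
python3 - <<'E'
from h import *
np.set_printoptions(precision=4,suppress=True)
for n in ['scene','top']:
    im,c=snap(n,n+'0'); print(c)
s=env.observe(); print(s)
E
```

```text
pics
{'fx': 450.1006724167134, 'fy': 450.1006724167134, 'cx': 258.407302315863, 'cy': 196.39560269777286, 'cam_to_world': array([[ 0.7168,  0.5586, -0.4173,  1.1023],
       [ 0.6971, -0.5844,  0.4153, -0.5016],
       [-0.0119, -0.5886, -0.8083,  1.078 ],
       [ 0.    ,  0.    ,  0.    ,  1.    ]])}
{'fx': 485.51132743667915, 'fy': 485.51132743667915, 'cx': 253.34494691688818, 'cy': 190.16212598513013, 'cam_to_world': array([[-0.0181, -0.9769,  0.2129,  0.3333],
       [-0.9998,  0.0177, -0.004 ,  0.0051],
       [ 0.0001, -0.213 , -0.9771,  1.3117],
       [ 0.    ,  0.    ,  0.    ,  1.    ]])}
{'clock': 0.1, 'joint_positions': array([ 1.1005,  0.6158, -0.0126,  1.4247,  0.0082,  1.1034, -0.0404]), 'qd': array([ 0.0009, -0.0018,  0.0019, -0.0028, -0.0018,  0.0004, -0.0004]), 'effort': array([  0.0015, -46.004 ,   0.2101, -16.6244,  -0.0612,   0.017 ,
         0.0001]), 'position': array([ 0.2788, -0.5864,  0.2176]), 'ee_rot': array([[ 0.4295, -0.9031, -0.0011],
       [-0.9031, -0.4295,  0.002 ],
       [-0.0023,  0.0001, -1.    ]]), 'wrist_force': array([-0.7935,  0.3076, -0.3859]), 'ft_torque': array([ 0.012 , -0.0362, -0.0194]), 'grip_width': 1.0014175260693712}
```

View pics/top0.png

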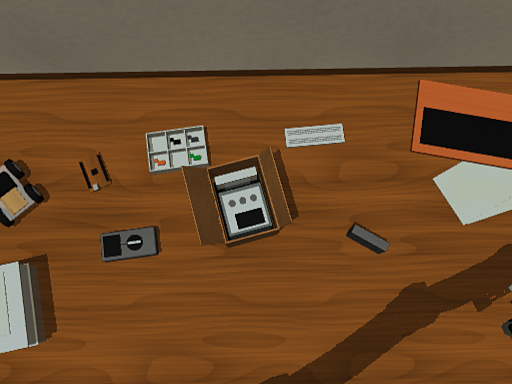

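View pics/scene0.png

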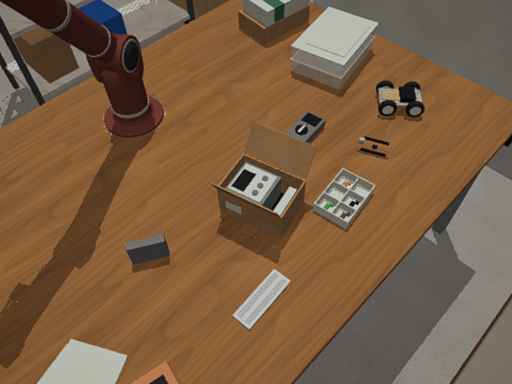

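The top view shows the carton around (240,200), with its white end wall at (236,178), the spacer at (368,238) and the meter at (130,243). I'll zoom in.

Run:
```python
import cv2
a=cv2.imread('pics/top0.png')
cv2.imwrite('pics/t1.png',cv2.resize(a[140:255,175:305],None,fx=5,fy=5,interpolation=cv2.INTER_CUBIC))
cv2.imwrite('pics/t2.png',cv2.resize(a[215:260,335:400],None,fx=8,fy=8,interpolation=cv2.INTER_CUBIC))
a=cv2.imread('pics/scene0.png')
cv2.imwrite('pics/s1.png',cv2.resize(a[120:240,205:325],None,fx=5,fy=5,interpolation=cv2.INTER_CUBIC))
```

```text
(no output)
```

View pics/t1.png

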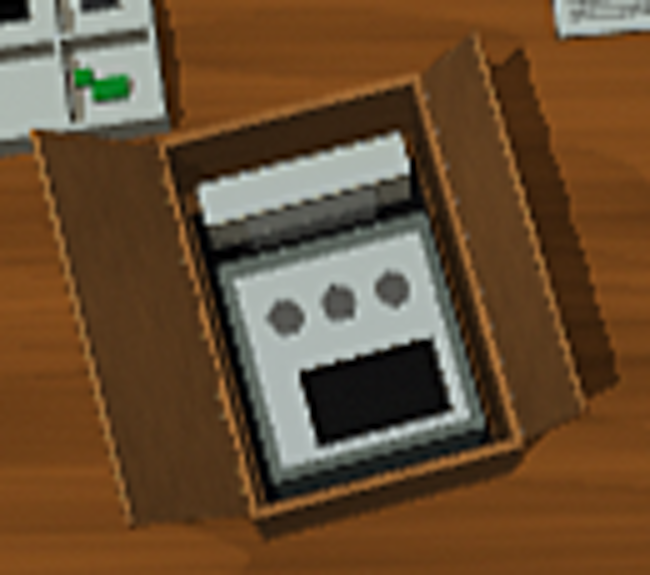

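View pics/t2.png

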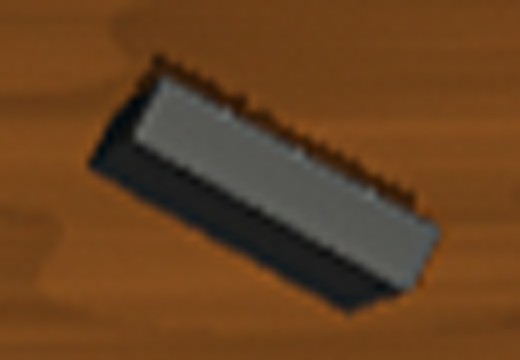

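View pics/s1.png

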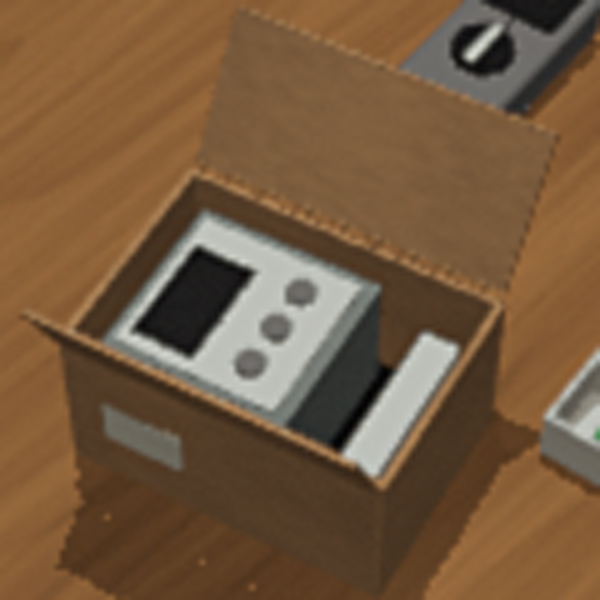

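```bash
cat > fit.py <<'E'
from h import *
from scipy.optimize import least_squares
np.set_printoptions(precision=4,suppress=True)
T=load('top0');S=load('scene0')
def up(p,k,o): return (np.array(p)+.5)/k-.5+np.array(o)
t1=lambda p:up(p,5,(175,140)); s1=lambda p:up(p,5,(205,120)); t2=lambda p:up(p,8,(335,215))
# carton: p=[x,y,yaw,shift]; local pts
obs=[]
def A(c,uv,l,sh=0): obs.append((c,uv,l,sh))
for uv,l in [((162,148),(.1,.07)),((418,78),(.1,-.07)),((520,440),(-.1,-.07)),((258,518),(-.1,.07))]: A(T,t1(uv),(*l,.110))
for uv,l in [((498,298),(.1,.07)),((378,488),(.1,-.07)),((195,173),(-.1,.07)),((62,330),(-.1,-.07))]: A(S,s1(uv),(*l,.110))
# gap unknown location g (local x of point gap): instrument side g-.012, wall face g+.015..g+.038
for uv,l in [((218,266),(-.012,.056)),((428,213),(-.012,-.056)),((487,430),(-.128,-.056)),((275,488),(-.128,.056))]: A(T,t1(uv),(*l,.098),1)
for uv,l in [((380,287),(-.012,.056)),((205,210),(-.128,.056)),((107,340),(-.128,-.056)),((270,415),(-.012,-.056))]: A(S,s1(uv),(*l,.098),1)
# wall y half-length w
W=[(T,t1((198,185)),.038,1),(T,t1((402,133)),.038,-1),(T,t1((410,180)),.015,-1),(T,t1((208,225)),.015,1),(S,s1((425,333)),.015,1),(S,s1((460,350)),.038,1)]
def res(p):
    x,y,a,g,w=p;c,s=np.cos(a),np.sin(a);r=[]
    L=[(cc,uv,l,sh) for cc,uv,l,sh in obs]+[(cc,uv,(lx,sg*w,.074),1) for cc,uv,lx,sg in W]
    for cc,uv,l,sh in L:
        lx=l[0]+(g if sh else 0)
        r.append(proj(cc,(x+c*lx-s*l[1],y+s*lx+c*l[1],l[2]))-uv)
    return np.array(r).ravel()
f=least_squares(res,[.6,0,.2,.04,.056],loss='soft_l1'); print(f.x,np.degrees(f.x[2])); print(res(f.x).reshape(-1,2))
# spacer
O=[((163,77),0),((133,137),1),((405,292),2),((440,230),3)]
def rs(p):
    x,y,a=p;c,s=np.cos(a),np.sin(a);r=[]
    for (uv,l) in O:
        lx,ly=[(.012,.05),(-.012,.05),(-.012,-.05),(.012,-.05)][l]
        r.append(proj(T,(x+c*lx-s*ly,y+s*lx+c*ly,.08))-t2(uv))
    return np.array(r).ravel()
f2=least_squares(rs,[.5,-.25,-.4]); print(f2.x,np.degrees(f2.x[2])); print(rs(f2.x).reshape(-1,2))
E
python3 fit.py
```

```text
[0.5756 0.03   0.2374 0.0432 0.0552] 13.60165015549325
[[-1.5069 -1.5499]
 [ 0.1945 -0.8399]
 [ 0.2681  1.4797]
 [-1.9195  0.0952]
 [ 0.5386  1.2275]
 [-0.369   0.3465]
 [-1.1869 -1.3283]
 [-1.8283  0.9264]
 [-0.6707 -0.0909]
 [-0.2992 -0.2717]
 [-0.332  -0.2954]
 [-1.0774 -0.6876]
 [-0.552  -0.2369]
 [-1.0719 -0.7426]
 [-2.9554  0.2825]
 [ 0.9928  2.744 ]
 [-0.2352 -0.0934]
 [-0.3626  0.0377]
 [ 0.2543 -1.1765]
 [-0.1597  0.1691]
 [-1.4919 -0.1237]
 [-1.2234 -0.2367]]
[ 0.4732 -0.2946 -0.5426] -31.090139574717938
[[-0.0706 -0.4999]
 [-0.673   0.0829]
 [ 0.4246  0.434 ]
 [ 0.3135 -0.0397]]
```

```bash
cat >> h.py <<'E'
from scipy.spatial.transform import Rotation as R
def Rd(head):  # tool down, x heading (deg)
    a=np.radians(head); return np.array([[np.cos(a),np.sin(a),0],[np.sin(a),-np.cos(a),0],[0,0,-1.]])
def plan(wps,s=None):
    """wps: list of (pos, heading_deg, nrows); prints rows"""
    s=s or env.observe(); p=np.array(s['position']);Q=np.array(s['ee_rot'])
    rows=[]
    for tp,h,n in wps:
        tp=np.array(tp,float);
        for k in range(n):
            m=n-k
            sh=np.round(Q.T@(tp-p)/m*100,2); rv=R.from_matrix(Q.T@Rd(h)).as_rotvec(degrees=True)/m; rv=np.round(rv,1)
            rows.append([float(v)+0. for v in sh]+[float(v)+0. for v in rv]); p=p+Q@sh/100; Q=Q@R.from_rotvec(rv,degrees=True).as_matrix()
    print('['+',\n'.join(str(r).replace(' ','') for r in rows)+']', len(rows)); print('end',p.round(4), 'max',np.abs(rows).max(0))
def st():
    s=env.observe(); q=s['ee_rot']; print('t',round(float(s['clock']),2),'p',np.round(s['position'],4),'head',np.degrees(np.arctan2(q[1,0],q[0,0])).round(2),'zax',np.round(q[:,2],3),'F',np.round(s['wrist_force'],1),'T',np.round(s['ft_torque'],2),'g',round(float(s['grip_width']),3))
    return s
CX,CY,CA=.5756,.0300,13.6
def C(x,y,z):
    a=np.radians(CA); return np.array([CX+np.cos(a)*x-np.sin(a)*y,CY+np.sin(a)*x+np.cos(a)*y,z])
def fproj(c,P):
    T=np.linalg.inv(c['cam_to_world']); p=T[:3,:3]@np.array(P,float)+T[:3,3]
    rr=np.hypot(p[0],p[1]); th=np.arctan2(rr,p[2]); return np.array([c['fx']*th*p[0]/rr+c['cx'],c['fy']*th*p[1]/rr+c['cy']])
def fback(c,uv,z):
    a=np.array([(uv[0]-c['cx'])/c['fx'],(uv[1]-c['cy'])/c['fy']]); th=np.hypot(*a); u=a/th if th>0 else a
    d=np.array([u[0]*np.sin(th),u[1]*np.sin(th),np.cos(th)]); T=c['cam_to_world']; d=T[:3,:3]@d; o=T[:3,3]; return o+d*(z-o[2])/d[2]
E
python3 - <<'E'
from h import *
plan([((.473,-.2946,.2),-31.1,8)])
E
```

```text
[[-2.25,-3.76,0.22,0.0,0.0,-4.2],
[-1.97,-3.91,0.23,0.0,0.0,-4.2],
[-1.68,-4.05,0.22,0.0,0.0,-4.2],
[-1.38,-4.16,0.23,0.0,0.0,-4.2],
[-1.07,-4.25,0.22,0.0,0.0,-4.2],
[-0.75,-4.32,0.23,0.0,0.0,-4.2],
[-0.43,-4.36,0.22,0.0,0.1,-4.1],
[-0.13,-4.37,0.23,-0.1,0.0,-4.2]] 8
end [ 0.473  -0.2946  0.2   ] max [2.25 4.37 0.23 0.1  0.1  4.2 ]
```

Call:
{"op": "drive_tool", "data": {
  "deltas": [
    [[-2.25, -3.76, 0.22, 0, 0, -4.2], [-1.97, -3.91, 0.23, 0, 0, -4.2], [-1.68, -4.05, 0.22, 0, 0, -4.2], [-1.38, -4.16, 0.23, 0, 0, -4.2], [-1.07, -4.25, 0.22, 0, 0, -4.2], [-0.75, -4.32, 0.23, 0, 0, -4.2], [-0.43, -4.36, 0.22, 0, 0, -4.2], [-0.13, -4.37, 0.23, 0, 0, -4.2], [0, 0, 0, 0, 0, 0], [0, 0, 0, 0, 0, 0]]
  ],
  "hand": 1.0
}}

```text
clock: 1.35
position: [0.4724, -0.2962, 0.2003]
ee_rot: [[0.857, -0.516, -0.001], [-0.516, -0.857, -0.001], [-0.001, 0.001, -1.0]]
wrist_force: [-0.3, -0.7, -0.6]
grip_width: 0.996
```

Run:
```python
from h import *
st(); im,c=snap('wrist','w1'); print(c)
```

```text
t 1.35 p [ 0.4724 -0.2962  0.2003] head -31.05 zax [-0.001 -0.001 -1.   ] F [-0.3 -0.7 -0.6] T [-0.05  0.03  0.03] g 0.996
{'fx': 297.3186396354542, 'fy': 297.3186396354542, 'cx': 251.8045105731274, 'cy': 195.77413196744848, 'cam_to_world': array([[ 8.57759184e-01, -4.93970476e-01, -1.42275618e-01,
         5.13450530e-01],
       [-5.14051627e-01, -8.24426914e-01, -2.36793556e-01,
        -2.31270215e-01],
       [-3.26823056e-04,  2.76248860e-01, -9.61086084e-01,
         3.65490507e-01],
       [ 0.00000000e+00,  0.00000000e+00,  0.00000000e+00,
         1.00000000e+00]])}
```

View pics/w1.png

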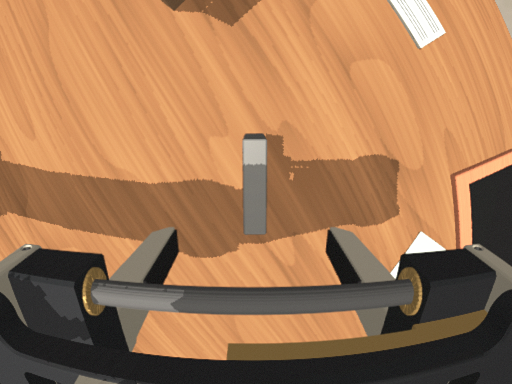

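The spacer's top face spans (243..267, 139..235) and is aligned with the image, so the grasp heading is good.

Run:
```python
from h import *
c=load('w1'); a=cv2.imread('pics/w1.png')
cv2.imwrite('pics/w1c.png',cv2.resize(a[120:260,180:330],None,fx=4,fy=4,interpolation=cv2.INTER_CUBIC))
P=[fback(c,u,.08) for u in [(243.5,139),(266.5,139),(244,234.5),(266.5,234.5)]]
print(np.round(P,4), np.mean(P,0)); d=(P[0]+P[1]-P[2]-P[3])/2; print(np.linalg.norm(d),np.degrees(np.arctan2(d[1],d[0]))-90)
```

```text
[[ 0.4935 -0.249   0.08  ]
 [ 0.5124 -0.2603  0.08  ]
 [ 0.4426 -0.3335  0.08  ]
 [ 0.4627 -0.3456  0.08  ]] [ 0.47778461 -0.2970885   0.08      ]
0.09872648001189073 -30.622679522500697
```

View pics/w1c.png

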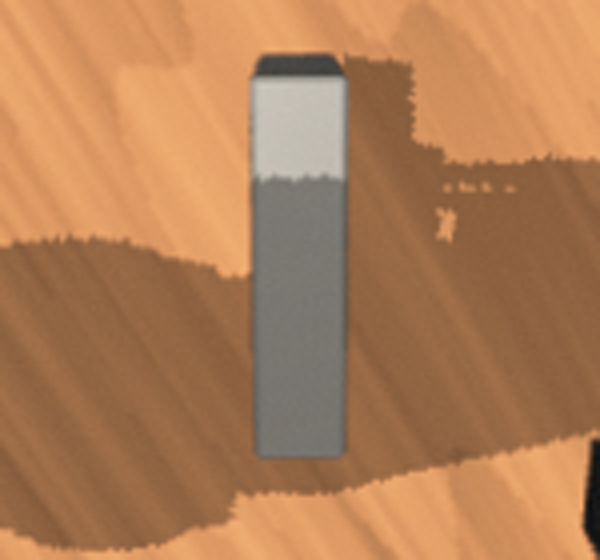

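Run:
```python
from h import *
plan([((.477,-.297,.05),-30.8,5)])
```

```text
[[0.09,-0.05,3.01,0.0,0.0,-0.1],
[0.09,-0.05,3.01,0.0,0.0,-0.1],
[0.09,-0.05,3.01,0.0,0.0,0.0],
[0.09,-0.05,3.0,0.0,0.0,-0.1],
[0.08,-0.06,3.01,0.1,0.0,0.0]] 5
end [ 0.477 -0.297  0.05 ] max [0.09 0.06 3.01 0.1  0.   0.1 ]
```

Call:
{"op": "drive_tool", "data": {
  "deltas": [
    [[0.09, -0.05, 3, 0, 0, -0.1], [0.09, -0.05, 3, 0, 0, -0.1], [0.09, -0.05, 3, 0, 0, 0], [0.09, -0.05, 3, 0, 0, -0.1], [0.09, -0.05, 3, 0, 0, 0], [0, 0, 0, 0, 0, 0]]
  ]
}}

```text
clock: 2.15
position: [0.4758, -0.2963, 0.0487]
ee_rot: [[0.859, -0.513, -0.005], [-0.513, -0.859, 0.002], [-0.005, 0.001, -1.0]]
wrist_force: [1.2, 0.8, 0.6]
grip_width: 1.004
```

Call:
{"op": "drive_tool", "data": {
  "deltas": [
    [[0, 0, 0, 0, 0, 0], [0, 0, 0, 0, 0, 0], [0, 0, 0, 0, 0, 0], [0, 0, 0, 0, 0, 0], [0, 0, 0, 0, 0, 0], [0, 0, 0, 0, 0, 0]]
  ],
  "hand": 0.0,
  "grip_force": 35
}}

```text
clock: 2.9
position: [0.4784, -0.2953, 0.0507]
ee_rot: [[0.86, -0.51, 0.0], [-0.51, -0.86, 0.0], [-0.0, -0.0, -1.0]]
wrist_force: [0.1, -0.1, 0.9]
grip_width: 0.405
```

Run:
```python
from h import *
s=st(); snap('wrist','w2')
# lift high, move to above carton: block underside 50mm below TCP; carton flaps up to ~206 only at +-y sides
CAm=13.6
g=C(.0432,0,.25)
print(g)
plan([(s['position']+np.array([0,0,.17]),-30.8,4),(C(.0432,-.0,.235),13.6,9)])
```

```text
t 2.9 p [ 0.4784 -0.2953  0.0507] head -30.67 zax [ 0.  0. -1.] F [ 0.1 -0.1  0.9] T [-0.04 -0.05 -0.06] g 0.405
[0.61758872 0.04015814 0.25      ]
[[0.0,0.0,-4.25,0.0,0.0,0.0],
[0.0,0.0,-4.25,0.0,0.0,0.0],
[0.0,0.0,-4.25,0.0,0.0,0.1],
[0.0,0.0,-4.25,0.0,0.0,0.0],
[-0.58,-3.99,-0.16,0.0,0.0,-4.9],
[-0.23,-4.03,-0.16,0.0,0.0,-4.9],
[0.11,-4.03,-0.16,0.0,0.0,-4.9],
[0.45,-4.01,-0.16,0.0,0.0,-4.9],
[0.8,-3.96,-0.16,0.0,0.0,-5.0],
[1.14,-3.87,-0.16,0.0,0.0,-4.9],
[1.46,-3.76,-0.16,0.0,0.0,-5.0],
[1.79,-3.62,-0.16,0.0,0.0,-4.9],
[2.09,-3.46,-0.15,0.0,0.0,-5.0]] 13
end [0.6176 0.0402 0.235 ] max [2.09 4.03 4.25 0.   0.   5.  ]
```

View pics/w2.png

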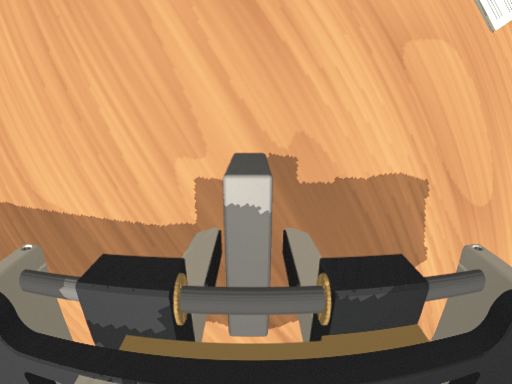

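Fingers straddle the block and are still closing (0.405). Finish the closing, then lift.

Call:
{"op": "drive_tool", "data": {
  "deltas": [
    [[0, 0, 0, 0, 0, 0], [0, 0, 0, 0, 0, 0], [0, 0, 0, 0, 0, 0], [0, 0, 0, 0, 0, 0]]
  ]
}}

```text
clock: 3.45
position: [0.4783, -0.2953, 0.0506]
ee_rot: [[0.86, -0.51, -0.0], [-0.51, -0.86, 0.0], [-0.0, -0.0, -1.0]]
wrist_force: [-0.2, -0.3, -0.8]
grip_width: 0.255
```

Call:
{"op": "drive_tool", "data": {
  "deltas": [
    [[0, 0, -3, 0, 0, 0], [0, 0, -4.5, 0, 0, 0], [0, 0, -4.5, 0, 0, 0], [0, 0, -5, 0, 0, 0], [-0.58, -3.99, -0.16, 0, 0, -4.9], [-0.23, -4.03, -0.16, 0, 0, -4.9], [0.11, -4.03, -0.16, 0, 0, -4.9], [0.45, -4.01, -0.16, 0, 0, -4.9], [0.8, -3.96, -0.16, 0, 0, -5], [1.14, -3.87, -0.16, 0, 0, -4.9], [1.46, -3.76, -0.16, 0, 0, -5], [1.79, -3.62, -0.16, 0, 0, -4.9], [2.09, -3.46, -0.16, 0, 0, -4.9], [0, 0, 0, 0, 0, 0], [0, 0, 0, 0, 0, 0]]
  ]
}}

```text
clock: 5.32
position: [0.6167, 0.0392, 0.2345]
ee_rot: [[0.972, 0.235, -0.001], [0.235, -0.972, -0.001], [-0.002, 0.001, -1.0]]
wrist_force: [-0.3, -0.4, -0.8]
grip_width: 0.256
```

Run:
```python
from h import *
s=st(); snap('wrist','w3');snap('top','top3');snap('scene','sc3')
a=cv2.imread('pics/w3.png');cv2.imwrite('pics/w3b.png',cv2.resize(a,(768,576),interpolation=cv2.INTER_CUBIC))
a=cv2.imread('pics/sc3.png');cv2.imwrite('pics/sc3b.png',cv2.resize(a[80:240,180:340],None,fx=3.7,fy=3.7,interpolation=cv2.INTER_CUBIC))
```

```text
t 5.33 p [0.6167 0.0392 0.2345] head 13.56 zax [-0.001 -0.001 -1.   ] F [-0.3 -0.4 -0.8] T [-0.03 -0.06  0.04] g 0.256
```

View pics/w3b.png

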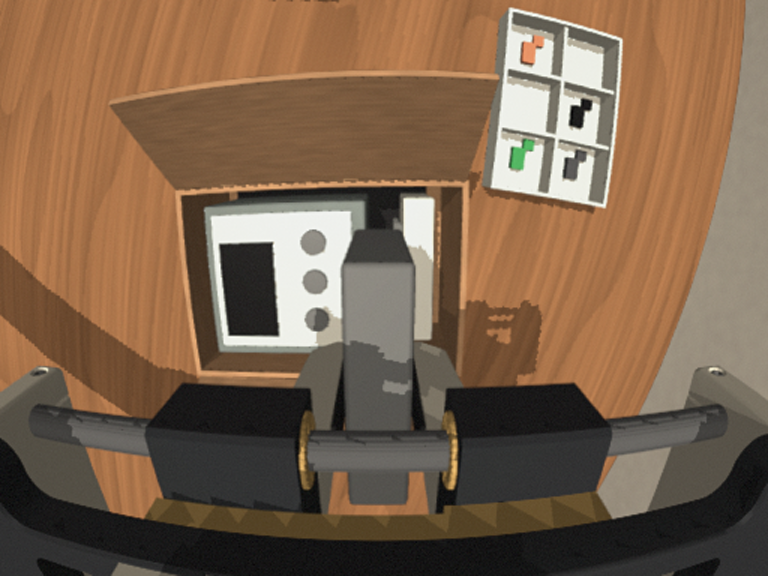

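View pics/sc3b.png

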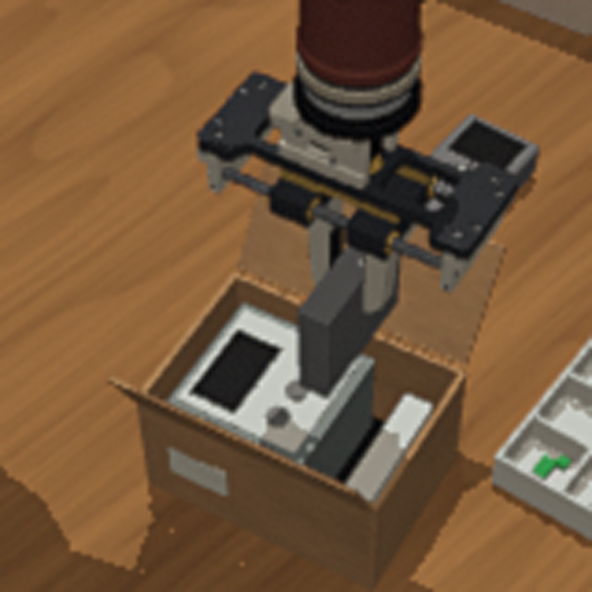

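Wrist view (1.5x scale): instrument top corners are at (205,207), (366,200) and (219,352), wall top is at (401..435,196), and the rim corners are at (178,190), (468,183) and (198,375). Refining with these.

Run:
```python
import cv2
a=cv2.imread('pics/w3.png')
cv2.imwrite('pics/w3c.png',cv2.resize(a[115:260,110:325],None,fx=3.7,fy=3.7,interpolation=cv2.INTER_CUBIC))
```

```text
(no output)
```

View pics/w3c.png

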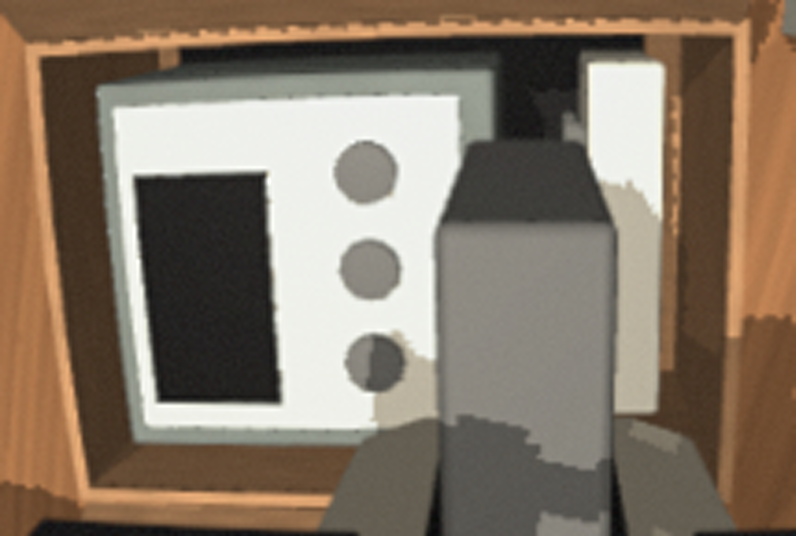

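```bash
cat > fit3.py <<'E'
from h import *
from scipy.optimize import least_squares
np.set_printoptions(precision=4,suppress=True)
c=load('w3'); up=lambda p:(np.array(p)+.5)/3.7-.5+np.array([110,115])
ob=[((26,47),(-.1,.07,.11),0),((748,20),(.1,.07,.11),0),((80,500),(-.1,-.07,.11),0),
((98,86),(-.128,.056,.098),1),((495,67),(-.012,.056,.098),1),((135,440),(-.128,-.056,.098),1),
((585,63),(.015,'w',.074),1),((664,60),(.038,'w',.074),1),((656,412),(.038,'-w',.074),1)]
def pt(p,l,sh):
    x,y,a,g,w=p; ly={'w':w,'-w':-w}.get(l[1],l[1]); lx=l[0]+(g if sh else 0); C_,s=np.cos(a),np.sin(a)
    return np.array([x+C_*lx-s*ly,y+s*lx+C_*ly,l[2]])
def res(p): return np.array([fproj(c,pt(p,l,sh))-up(uv) for uv,l,sh in ob]).ravel()
f=least_squares(res,[.5756,.03,.2374,.0432,.0552],loss='soft_l1'); p=f.x; print(p,np.degrees(p[2])); print(res(p).reshape(-1,2))
g=pt(p,(0,0,.074),1); print('gap pt',g)
# block bottom/top far end in tool frame
s=env.observe(); a=p[2]
d=np.array(s['position'])-g; print('TCP rel gap in carton axes', d[0]*np.cos(a)+d[1]*np.sin(a), -d[0]*np.sin(a)+d[1]*np.cos(a))
for uv,z in [((441,224),.08-.0506+.2345),((612,224),.08-.0506+.2345),((470,146),.2345-.0506),((580,146),.2345-.0506)]:
    P=fback(c,up(uv),z); q=s['ee_rot'].T@(P-s['position']); print('block corner in tool',q)
E
python3 fit3.py
```

```text
[0.5795 0.0286 0.253  0.0439 0.0555] 14.497838236011507
[[-0.7174 -0.8894]
 [ 0.5283 -0.6526]
 [-0.0387  0.386 ]
 [-1.4285 -0.2663]
 [-0.3212  0.0891]
 [-0.7875  1.6676]
 [ 0.7756 -0.2046]
 [ 0.3664  0.5843]
 [ 0.9905  0.405 ]]
gap pt [0.622  0.0396 0.074 ]
TCP rel gap in carton axes -0.005322898602880325 2.0926885881064573e-05
block corner in tool [-0.0096 -0.0475 -0.0291]
block corner in tool [ 0.012  -0.0476 -0.0291]
block corner in tool [-0.0099 -0.0462  0.0509]
block corner in tool [ 0.0119 -0.0463  0.0509]
```

Run:
```python
from h import *
s=st(); a=np.radians(14.2); ux=np.array([np.cos(a),np.sin(a),0])
plan([(s['position']+ux*.0055+np.array([0,0,-.0735]),14.2,4)])
```

```text
t 5.47 p [0.6168 0.0383 0.2349] head 13.46 zax [-0.    -0.001 -1.   ] F [ 0.2  1.4 -1.6] T [ 0.01 -0.11  0.08] g 0.259
[[0.14,0.0,1.84,0.0,0.0,-0.2],
[0.14,0.0,1.84,0.0,0.0,-0.2],
[0.14,-0.01,1.83,0.0,0.0,-0.2],
[0.14,0.0,1.84,0.1,0.0,-0.1]] 4
end [0.6222 0.0396 0.1614] max [0.14 0.01 1.84 0.1  0.   0.2 ]
```

Call:
{"op": "drive_tool", "data": {
  "deltas": [
    [[0.14, 0, 1.84, 0, 0, -0.2], [0.14, 0, 1.84, 0, 0, -0.2], [0.14, 0, 1.84, 0, 0, -0.2], [0.14, 0, 1.84, 0, 0, -0.1], [0, 0, 0, 0, 0, 0], [0, 0, 0, 0, 0, 0]]
  ]
}}

```text
clock: 6.22
position: [0.6229, 0.0418, 0.1619]
ee_rot: [[0.969, 0.247, 0.001], [0.247, -0.969, 0.0], [0.001, -0.0, -1.0]]
wrist_force: [-0.2, -0.1, -0.6]
grip_width: 0.252
```

Run:
```python
from h import *
s=st(); snap('wrist','w4');snap('scene','sc4');snap('top','top4')
a=cv2.imread('pics/w4.png');cv2.imwrite('pics/w4b.png',cv2.resize(a[80:260,100:330],None,fx=3.3,fy=3.3,interpolation=cv2.INTER_CUBIC))
a=cv2.imread('pics/sc4.png');cv2.imwrite('pics/sc4b.png',cv2.resize(a[130:240,200:320],None,fx=5,fy=5,interpolation=cv2.INTER_CUBIC))
```

```text
t 6.22 p [0.6229 0.0418 0.1619] head 14.32 zax [ 0.001  0.    -1.   ] F [-0.2 -0.1 -0.6] T [-0.04 -0.13 -0.02] g 0.252
```

View pics/w4b.png

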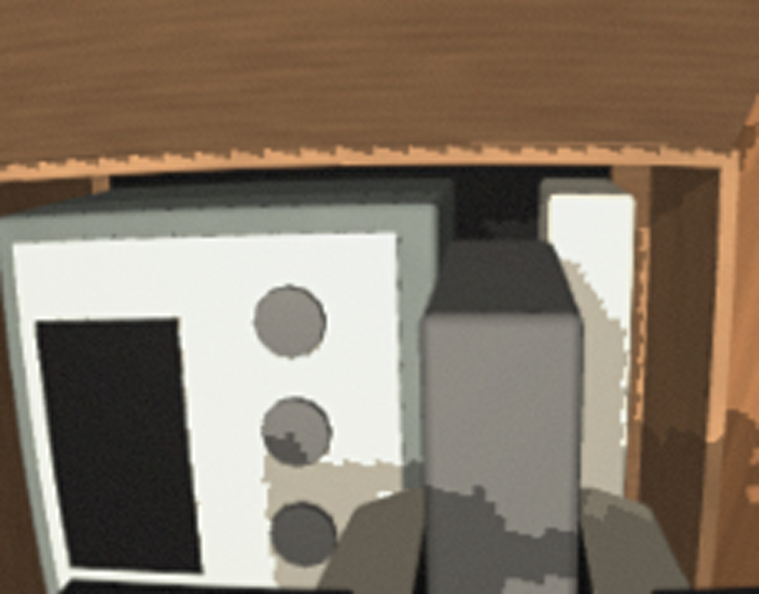

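View pics/sc4b.png

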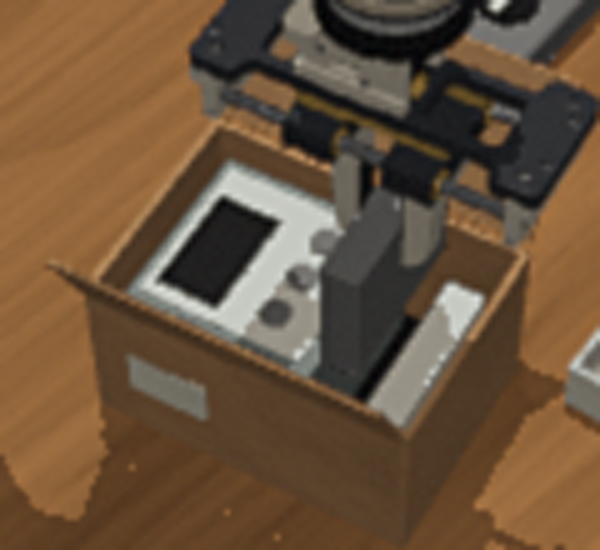

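Run:
```python
from h import *
np.set_printoptions(precision=4,suppress=True)
c=load('w4'); up=lambda p:(np.array(p)+.5)/3.3-.5+np.array([100,80]); s=env.observe()
def q(uv,z): return s['ee_rot'].T@(fback(c,up(uv),z)-s['position'])
zb=.1619-.0506
for n,uv,z in [('blk botL',(440,242),zb),('blk botR',(550,242),zb),('blk topL',(426,315),zb+.08),('blk topR',(581,315),zb+.08),('inst far',(438,204),.098),('inst near',(-0+430,245),.098),('wall in far',(547,194),.074),('wall out far',(634,194),.074),('wall out near',(626,440),.074),('instL far',(5,218),.098),('instL near',(50,590),.098),('rimR',(738,152),.11)]:
    print(n,q(uv,z))
```

```text
blk botL [-0.0127 -0.0461  0.0511]
blk botR [ 0.0117 -0.0462  0.0511]
blk topL [-0.0098 -0.0466 -0.0289]
blk topR [ 0.0122 -0.0466 -0.0289]
inst far [-0.0139 -0.0533  0.0644]
inst near [-0.0159 -0.0436  0.0644]
wall in far [ 0.0126 -0.0536  0.0884]
wall out far [ 0.0352 -0.0539  0.0884]
wall out near [0.0352 0.0133 0.0885]
instL far [-0.1257 -0.0535  0.0642]
instL near [-0.1274  0.0516  0.0642]
rimR [ 0.0538 -0.0671  0.0525]
```

Block (x −12..+12 in tool frame) is centred on the gap (−13.9..+12.6) with yaw aligned. Descending in stages.

Call:
{"op": "drive_tool", "data": {
  "deltas": [
    [[0, 0, 0.6, 0, 0, 0], [0, 0, 0.6, 0, 0, 0], [0, 0, 0.6, 0, 0, 0], [0, 0, 0.6, 0, 0, 0], [0, 0, 0.6, 0, 0, 0], [0, 0, 0, 0, 0, 0]]
  ]
}}

```text
clock: 7.12
position: [0.6221, 0.0416, 0.1308]
ee_rot: [[0.969, 0.248, -0.001], [0.248, -0.969, -0.0], [-0.001, -0.0, -1.0]]
wrist_force: [0.1, 0.3, -1.2]
grip_width: 0.256
```

```bash
python3 -c "
from h import *
st()"
```

```text
t 7.12 p [0.6221 0.0416 0.1308] head 14.33 zax [-0.001 -0.    -1.   ] F [ 0.1  0.3 -1.2] T [-0.03 -0.1  -0.02] g 0.256
```

Call:
{"op": "drive_tool", "data": {
  "deltas": [
    [[0, 0, 0.4, 0, 0, 0], [0, 0, 0.4, 0, 0, 0], [0, 0, 0.4, 0, 0, 0], [0, 0, 0.4, 0, 0, 0], [0, 0, 0, 0, 0, 0]]
  ]
}}

```text
clock: 7.75
position: [0.6217, 0.0415, 0.1149]
ee_rot: [[0.969, 0.247, -0.002], [0.247, -0.969, -0.0], [-0.002, -0.0, -1.0]]
wrist_force: [-0.2, -0.1, -2.2]
grip_width: 0.255
```

Call:
{"op": "drive_tool", "data": {
  "deltas": [
    [[0, 0, 0.2, 0, 0, 0], [0, 0, 0.2, 0, 0, 0], [0, 0, 0.2, 0, 0, 0], [0, 0, 0, 0, 0, 0]]
  ]
}}

```text
clock: 8.25
position: [0.6217, 0.0414, 0.1094]
ee_rot: [[0.969, 0.247, -0.002], [0.247, -0.969, -0.001], [-0.002, 0.0, -1.0]]
wrist_force: [-5.0, -0.3, 3.0]
grip_width: 0.252
```

Call:
{"op": "drive_tool", "data": {
  "deltas": [
    [[0, 0, 0.2, 0, 0, 0], [0, 0, 0.2, 0, 0, 0], [0, 0, 0.1, 0, 0, 0], [0, 0, 0, 0, 0, 0]]
  ]
}}

```text
clock: 8.75
position: [0.6215, 0.0414, 0.1044]
ee_rot: [[0.969, 0.247, -0.002], [0.247, -0.969, -0.001], [-0.002, 0.0, -1.0]]
wrist_force: [-5.7, -1.6, 4.9]
grip_width: 0.256
```

Run:
```python
from h import *
s=st(); snap('wrist','w5')
a=cv2.imread('pics/w5.png');cv2.imwrite('pics/w5b.png',cv2.resize(a[60:330,90:420],None,fx=2.4,fy=2.2,interpolation=cv2.INTER_CUBIC))
```

```text
t 8.75 p [0.6215 0.0414 0.1044] head 14.32 zax [-0.002 -0.001 -1.   ] F [-5.7 -1.6  4.9] T [-0.46  1.47  0.  ] g 0.256
```

View pics/w5b.png

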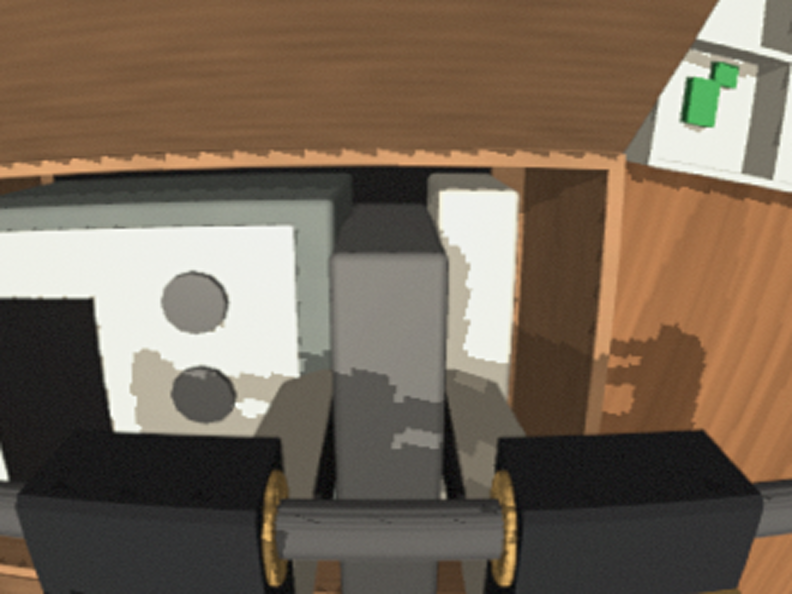

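Call:
{"op": "drive_tool", "data": {
  "deltas": [
    [[0, 0, 0, 0, 0, 0], [0, 0, 0, 0, 0, 0], [0, 0, 0, 0, 0, 0], [0, 0, 0, 0, 0, 0]]
  ],
  "hand": 0.48
}}

```text
clock: 9.3
position: [0.6231, 0.042, 0.1045]
ee_rot: [[0.969, 0.248, 0.001], [0.248, -0.969, 0.001], [0.001, -0.0, -1.0]]
wrist_force: [0.4, -0.0, 1.2]
grip_width: 0.48
```

```bash
sed -i 's/^CX,CY,CA=.*/CX,CY,CA=.5785,.0290,14.3/' h.py
python3 - <<'E'
from h import *
from scipy.optimize import least_squares
st()
T=load('top0');S=load('scene0');w=load('w4')
up=lambda p,k,o:(np.array(p)+.5)/k-.5+np.array(o)
def wide(th,x): return C(x,.070+.095*np.cos(th),.115+.095*np.sin(th))
def nar(th,x): return C(x,-.070-.062*np.cos(th),.110+.062*np.sin(th))
# wide flap free corners
o=[(T,up((35,132),5,(175,140)),.098),(T,up((130,524),5,(175,140)),-.098),(S,up((240,10),5,(205,120)),-.098),(S,up((555,135),5,(205,120)),.098)]
for c,uv,x in o:
    f=least_squares(lambda q:proj(c,wide(q[0],x))-uv,[2.0]); print('wide',f.x,f.fun)
o=[(T,up((475,35),5,(175,140)),.098),(T,up((582,408),5,(175,140)),-.098),(S,up((25,316),5,(205,120)),-.098)]
for c,uv,x in o:
    f=least_squares(lambda q:proj(c,nar(q[0],x))-uv,[2.0]); print('nar',f.x,f.fun)
E
```

```text
t 9.3 p [0.6231 0.042  0.1045] head 14.34 zax [ 0.001  0.001 -1.   ] F [ 0.4 -0.   1.2] T [-0.03 -0.08 -0.04] g 0.48
wide [0.97901208] [-0.83165461 -1.67807695]
wide [0.96859627] [-0.23758053 -0.6328166 ]
wide [0.91943551] [-0.06240731 -0.47954726]
wide [0.97649834] [0.23024093 0.44840436]
nar [1.11258406] [-0.22452755 -2.06816337]
nar [1.14978554] [-0.12732647 -0.60787967]
nar [1.11829572] [-1.00440133 -0.51409834]
```

Run:
```python
from h import *
s=env.observe(); print(s['joint_positions'])
print(np.array(C(.0439+.001,0,0)), s['position'])
```

```text
[ 0.12282331  0.7236221  -0.38290691  1.62185369  0.33211961  0.85969076
 -0.14115725]
[0.62200881 0.04009026 0.        ] [0.62311542 0.04197659 0.10449853]
```

Call:
{"op": "drive_tool", "data": {
  "deltas": [
    [[0, 0, -2.5, 0, 0, 0], [0, 0, -2.5, 0, 0, 0], [0, 0, 0, 0, 0, -9], [0, 0, 0, 0, 0, -9], [0, 0, 0, 0, 0, -9], [0, 0, 0, 0, 0, -9], [0, 0, 0, 0, 0, -9], [0, 0, 0, 0, 0, -9], [0, 0, 0, 0, 0, -9], [0, 0, 0, 0, 0, -9], [0, 0, 0, 0, 0, -9], [0, 0, 0, 0, 0, -9], [0, 0, 0, 0, 0, 0], [0, 0, 0, 0, 0, 0]]
  ],
  "hand": 0.3
}}

```text
clock: 11.05
position: [0.6226, 0.0417, 0.1545]
ee_rot: [[-0.245, 0.969, 0.0], [0.969, 0.245, 0.0], [0.0, 0.0, -1.0]]
wrist_force: [0.3, -0.2, -1.2]
grip_width: 0.3
```

Run:
```python
from h import *
s=st(); print(s['joint_positions']); snap('wrist','w6'); snap('scene','sc6')
a=cv2.imread('pics/w6.png');cv2.imwrite('pics/w6b.png',cv2.resize(a,(768,576),interpolation=cv2.INTER_CUBIC))
a=cv2.imread('pics/sc6.png');cv2.imwrite('pics/sc6b.png',cv2.resize(a[110:240,195:325],None,fx=4.5,fy=4.5,interpolation=cv2.INTER_CUBIC))
```

```text
t 11.05 p [0.6226 0.0417 0.1545] head 104.19 zax [ 0.  0. -1.] F [ 0.3 -0.2 -1.2] T [ 0.11 -0.11  0.03] g 0.3
[ 0.35231806  0.76518033 -0.8217615   1.56750262  0.61191892  1.08200008
  1.19284467]
```

View pics/w6b.png

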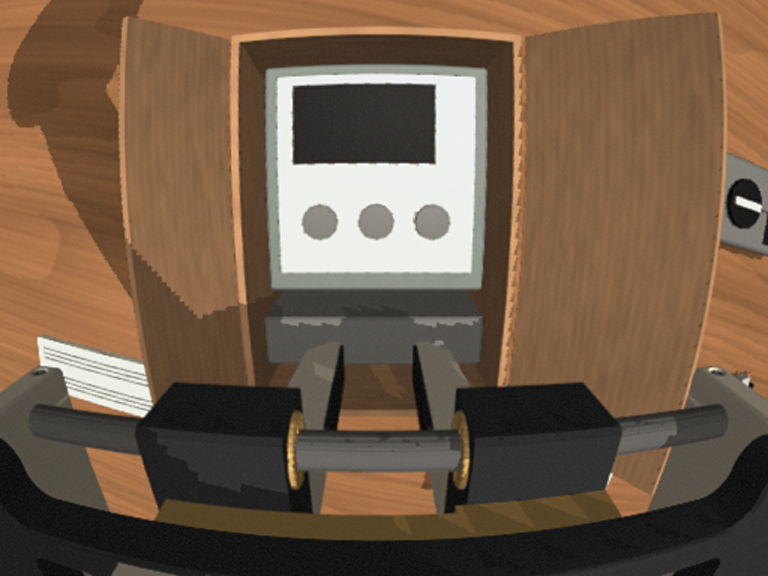

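View pics/sc6b.png

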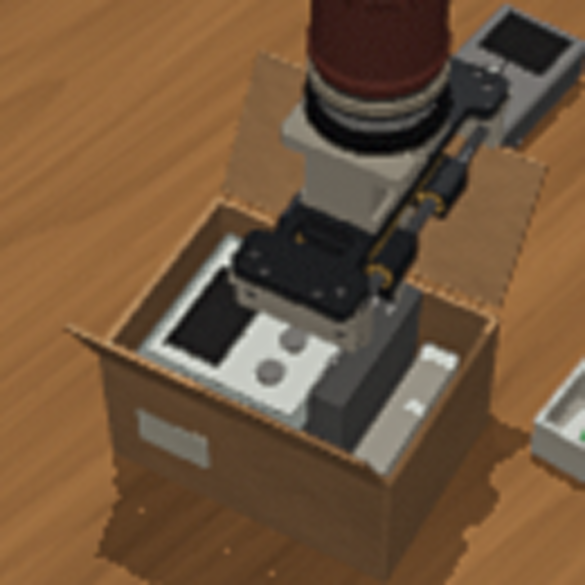

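Block stands upright in the gap, top visible under the two fingertips (1.5x: 267–480, 317–360). Pressing down.

Call:
{"op": "drive_tool", "data": {
  "deltas": [
    [[0, 0, 0.7, 0, 0, 0], [0, 0, 0.7, 0, 0, 0], [0, 0, 0.4, 0, 0, 0], [0, 0, 0.4, 0, 0, 0], [0, 0, 0.3, 0, 0, 0], [0, 0, 0, 0, 0, 0]]
  ]
}}

```text
clock: 11.9
position: [0.6236, 0.0423, 0.1308]
ee_rot: [[-0.247, 0.969, 0.003], [0.969, 0.247, 0.001], [0.0, 0.003, -1.0]]
wrist_force: [-0.6, -0.1, 5.1]
grip_width: 0.303
```

Call:
{"op": "drive_tool", "data": {
  "deltas": [
    [[0, 0, 0.3, 0, 0, 0], [0, 0, 0.3, 0, 0, 0], [0, 0, 0.3, 0, 0, 0], [0, 0, 0, 0, 0, 0]]
  ]
}}

```text
clock: 12.4
position: [0.6229, 0.0422, 0.1215]
ee_rot: [[-0.248, 0.969, 0.001], [0.969, 0.248, 0.0], [0.0, 0.001, -1.0]]
wrist_force: [-1.3, 0.1, 5.2]
grip_width: 0.304
```

Call:
{"op": "drive_tool", "data": {
  "deltas": [
    [[0, 0, 0.4, 0, 0, 0], [0, 0, 0.4, 0, 0, 0], [0, 0, 0.4, 0, 0, 0], [0, 0, 0.4, 0, 0, 0], [0, 0, 0, 0, 0, 0]]
  ]
}}

```text
clock: 13.02
position: [0.6216, 0.0417, 0.1045]
ee_rot: [[-0.248, 0.969, -0.002], [0.969, 0.248, -0.0], [0.0, -0.002, -1.0]]
wrist_force: [-2.4, -0.1, 3.1]
grip_width: 0.299
```

Call:
{"op": "drive_tool", "data": {
  "deltas": [
    [[0, 0, 0.3, 0, 0, 0], [0, 0, 0.3, 0, 0, 0], [0, 0, 0.2, 0, 0, 0], [0, 0, 0.2, 0, 0, 0], [0, 0, 0, 0, 0, 0]]
  ]
}}

```text
clock: 13.65
position: [0.6225, 0.0418, 0.0967]
ee_rot: [[-0.247, 0.969, 0.001], [0.969, 0.247, -0.001], [-0.001, 0.0, -1.0]]
wrist_force: [-5.3, -2.1, 13.2]
grip_width: 0.302
```

Call:
{"op": "drive_tool", "data": {
  "deltas": [
    [[0, 0, 0.3, 0, 0, 0], [0, 0, 0, 0, 0, 0], [0, 0, 0, 0, 0, 0]]
  ]
}}

```text
clock: 14.02
position: [0.6242, 0.0423, 0.0968]
ee_rot: [[-0.247, 0.969, 0.005], [0.969, 0.247, -0.001], [-0.002, 0.005, -1.0]]
wrist_force: [-6.1, -2.3, 25.5]
grip_width: 0.3
```

Call:
{"op": "drive_tool", "data": {
  "deltas": [
    [[0, 0, -2, 0, 0, 0], [0, 0, -4, 0, 0, 0], [0, 0, -5, 0, 0, 0], [0, 0, -5, 0, 0, 0], [0, 0, 0, 0, 0, 0]]
  ],
  "hand": 0.0
}}

```text
clock: 14.65
position: [0.6252, 0.0433, 0.2561]
ee_rot: [[-0.247, 0.969, 0.01], [0.969, 0.247, 0.003], [0.0, 0.011, -1.0]]
wrist_force: [-0.5, -0.1, -0.6]
grip_width: 0.003
```

Run:
```python
from h import *
s=st(); snap('wrist','w7'); snap('scene','sc7')
a=cv2.imread('pics/w7.png');cv2.imwrite('pics/w7b.png',cv2.resize(a,(768,576),interpolation=cv2.INTER_CUBIC))
a=cv2.imread('pics/sc7.png');cv2.imwrite('pics/sc7b.png',cv2.resize(a[110:240,195:325],None,fx=4.5,fy=4.5,interpolation=cv2.INTER_CUBIC))
```

```text
t 14.65 p [0.6252 0.0433 0.2561] head 104.32 zax [ 0.01   0.003 -1.   ] F [-0.5 -0.1 -0.6] T [ 0.08 -0.12 -0.01] g 0.003
```

View pics/w7b.png

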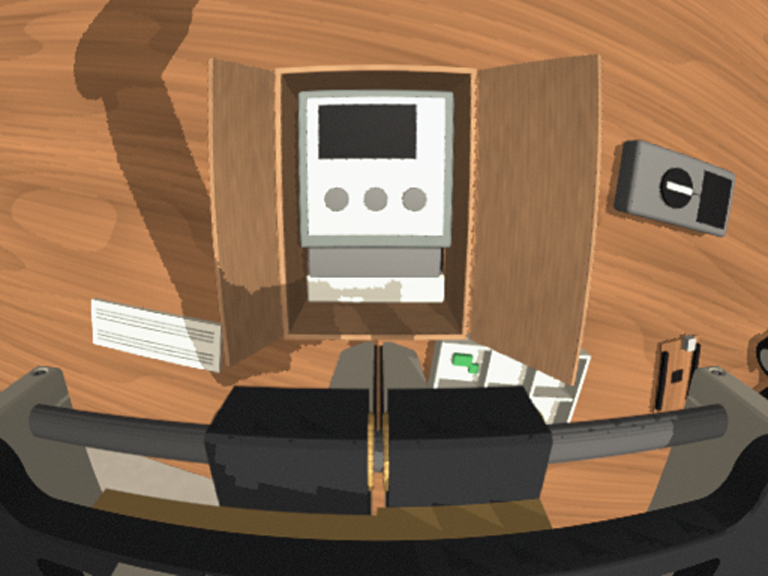

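View pics/sc7b.png

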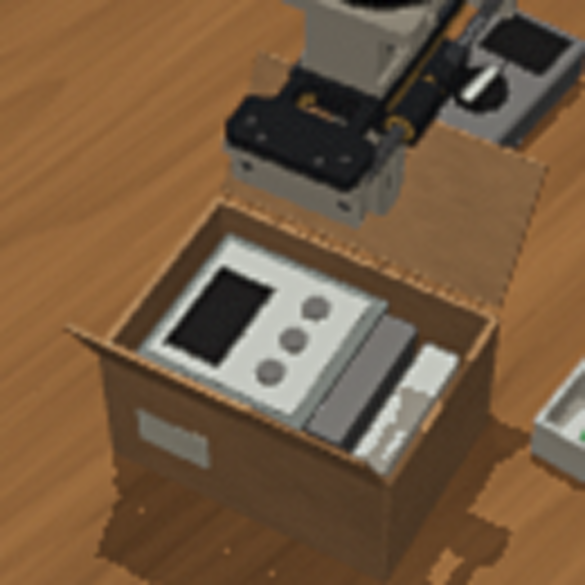

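Spacer is seated: it sits flush between the instrument and white wall, level, with a hard stop at TCP z = 0.097 (expected 0.096). Now the narrow flap.

Run:
```python
from h import *
s=st()
plan([(C(0,-.138,.25),14.3,10),(C(0,-.138,.148),14.3,3)])
```

```text
t 14.75 p [0.6228 0.0414 0.2512] head 104.32 zax [ 0.001 -0.    -1.   ] F [-0.3  0.1 -0.7] T [ 0.05 -0.11  0.02] g 0.005
[[-1.39,-0.46,0.01,0.0,0.0,9.0],
[-1.45,-0.24,0.01,0.0,0.0,9.0],
[-1.46,-0.01,0.01,0.0,0.0,9.0],
[-1.45,0.22,0.01,0.0,0.0,9.0],
[-1.4,0.45,0.01,0.0,0.0,9.0],
[-1.31,0.66,0.01,0.0,0.0,9.0],
[-1.19,0.85,0.02,0.0,0.0,9.0],
[-1.04,1.03,0.01,0.0,0.0,9.0],
[-0.86,1.18,0.02,0.0,0.0,9.0],
[-0.67,1.3,0.01,0.0,0.0,9.0],
[0.0,0.0,3.4,0.0,0.0,0.0],
[0.0,0.0,3.4,0.0,0.0,0.0],
[-0.01,0.0,3.4,0.0,0.0,0.0]] 13
end [ 0.6126 -0.1047  0.148 ] max [1.46 1.3  3.4  0.   0.   9.  ]
```

Call:
{"op": "drive_tool", "data": {
  "deltas": [
    [[-1.39, -0.46, 0, 0, 0, 9], [-1.45, -0.24, 0, 0, 0, 9], [-1.46, 0, 0, 0, 0, 9], [-1.45, 0.22, 0, 0, 0, 9], [-1.4, 0.45, 0, 0, 0, 9], [-1.31, 0.66, 0, 0, 0, 9], [-1.19, 0.85, 0, 0, 0, 9], [-1.04, 1.03, 0, 0, 0, 9], [-0.86, 1.18, 0, 0, 0, 9], [-0.67, 1.3, 0, 0, 0, 9], [0, 0, 3.4, 0, 0, 0], [0, 0, 3.4, 0, 0, 0], [0, 0, 3.4, 0, 0, 0], [0, 0, 0, 0, 0, 0], [0, 0, 0, 0, 0, 0]]
  ],
  "hand": 0.0
}}

```text
clock: 16.62
position: [0.6129, -0.1044, 0.1496]
ee_rot: [[0.969, 0.247, 0.0], [0.247, -0.969, 0.0], [0.0, -0.0, -1.0]]
wrist_force: [-0.7, -0.1, 0.5]
grip_width: 0.007
```

Run:
```python
from h import *
s=st()
W=[(-.105,.148,2),(-.082,.153,2),(-.065,.153,1),(-.0495,.145,1),(-.038,.131,1),(-.033,.118,1),(-.033,.111,1)]
plan([(C(0,y,z),14.3,n) for y,z,n in W])
```

```text
t 16.62 p [ 0.6129 -0.1044  0.1496] head 14.33 zax [ 0.  0. -1.] F [-0.7 -0.1  0.5] T [ 0.02 -0.1  -0.02] g 0.007
[[-0.02,-1.64,0.08,0.0,0.0,0.0],
[-0.01,-1.64,0.08,0.0,0.0,0.0],
[0.0,-1.15,-0.25,0.0,0.0,0.0],
[0.0,-1.15,-0.25,0.0,0.0,0.0],
[0.0,-1.7,0.0,0.0,0.0,0.0],
[0.0,-1.55,0.8,0.0,0.0,0.0],
[0.0,-1.15,1.4,0.0,0.0,0.0],
[0.0,-0.5,1.3,0.0,0.0,0.0],
[0.0,0.0,0.7,0.0,0.0,0.0]] 9
end [ 0.5866 -0.0029  0.111 ] max [0.02 1.7  1.4  0.   0.   0.  ]
```

Call:
{"op": "drive_tool", "data": {
  "deltas": [
    [[0, -1.64, 0.08, 0, 0, 0], [0, -1.64, 0.08, 0, 0, 0], [0, -1.15, -0.25, 0, 0, 0], [0, -1.15, -0.25, 0, 0, 0], [0, -0.85, 0, 0, 0, 0], [0, -0.85, 0, 0, 0, 0], [0, 0, 0, 0, 0, 0]]
  ]
}}

```text
clock: 17.5
position: [0.5939, -0.0326, 0.1527]
ee_rot: [[0.969, 0.249, -0.001], [0.249, -0.969, 0.001], [-0.001, -0.001, -1.0]]
wrist_force: [1.2, -0.2, -0.3]
grip_width: 0.005
```

Run:
```python
from h import *
s=st(); snap('scene','sc8')
a=cv2.imread('pics/sc8.png');cv2.imwrite('pics/sc8b.png',cv2.resize(a[90:250,175:345],None,fx=3.7,fy=3.7,interpolation=cv2.INTER_CUBIC))
```

```text
t 17.5 p [ 0.5939 -0.0326  0.1527] head 14.4 zax [-0.001  0.001 -1.   ] F [ 1.2 -0.2 -0.3] T [-0.04 -0.07 -0.03] g 0.005
```

View pics/sc8b.png

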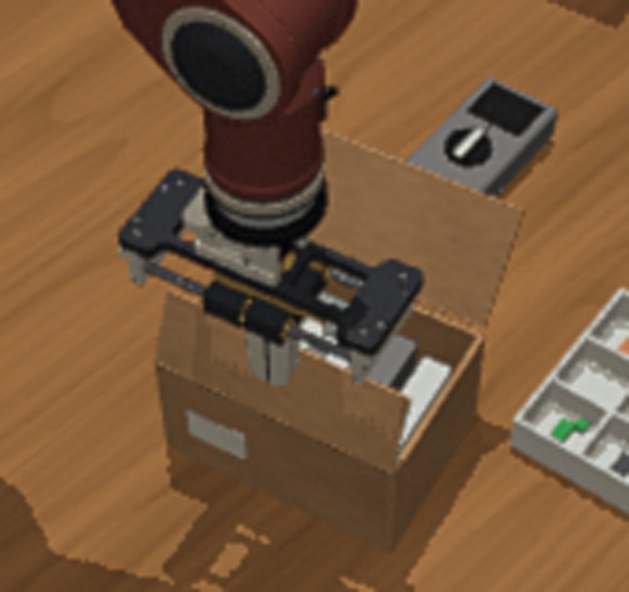

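Narrow flap is past upright and following the finger. Continue the arc down.

Call:
{"op": "drive_tool", "data": {
  "deltas": [
    [[0, -0.8, 0.4, 0, 0, 0], [0, -0.8, 0.4, 0, 0, 0], [0, -0.6, 0.7, 0, 0, 0], [0, -0.6, 0.7, 0, 0, 0], [0, -0.3, 0.65, 0, 0, 0], [0, -0.2, 0.65, 0, 0, 0], [0, 0, 0.4, 0, 0, 0], [0, 0, 0.2, 0, 0, 0], [0, 0, 0, 0, 0, 0]]
  ]
}}

```text
clock: 18.68
position: [0.5861, -0.0011, 0.1142]
ee_rot: [[0.969, 0.248, 0.0], [0.248, -0.969, 0.0], [0.0, -0.0, -1.0]]
wrist_force: [-4.6, -0.5, 13.5]
grip_width: 0.007
```

Run:
```python
from h import *
s=st()
plan([(s['position']+np.array([0,0,.12]),14.3,3),(C(0,.160,.25),14.3,5),(C(0,.160,.168),14.3,3)])
```

```text
t 18.68 p [ 0.5861 -0.0011  0.1142] head 14.33 zax [ 0.  0. -1.] F [-4.6 -0.5 13.5] T [-0.12  0.94 -0.04] g 0.007
[[0.0,0.0,-4.0,0.0,0.0,0.0],
[0.0,0.0,-4.0,0.0,0.0,0.0],
[0.0,0.0,-4.0,0.0,0.0,0.0],
[0.01,-3.82,-0.32,0.0,0.0,0.0],
[0.0,-3.82,-0.31,0.0,0.0,0.0],
[0.01,-3.82,-0.32,0.0,0.0,0.0],
[0.0,-3.82,-0.31,0.0,0.0,0.0],
[0.01,-3.83,-0.32,0.0,0.0,0.0],
[0.0,0.0,2.73,0.0,0.0,0.0],
[0.0,0.0,2.74,0.0,0.0,0.0],
[-0.01,0.0,2.73,0.0,0.0,0.0]] 11
end [0.5389 0.1841 0.168 ] max [0.01 3.83 4.   0.   0.   0.  ]
```

Call:
{"op": "drive_tool", "data": {
  "deltas": [
    [[0, 0, -4, 0, 0, 0], [0, 0, -4.5, 0, 0, 0], [0, 0, -4.5, 0, 0, 0], [0, -3.82, -0.3, 0, 0, 0], [0, -3.82, -0.3, 0, 0, 0], [0, -3.82, -0.3, 0, 0, 0], [0, -3.82, 0, 0, 0, 0], [0, -3.82, 0, 0, 0, 0], [0, 0, 0, 0, 0, 0]]
  ]
}}

```text
clock: 19.8
position: [0.537, 0.1878, 0.2509]
ee_rot: [[0.967, 0.255, -0.001], [0.255, -0.967, 0.003], [-0.0, -0.003, -1.0]]
wrist_force: [0.5, -1.4, -0.3]
grip_width: 0.006
```

Run:
```python
from h import *
s=st(); snap('scene','sc9'); snap('wrist','w9')
a=cv2.imread('pics/sc9.png');cv2.imwrite('pics/sc9b.png',cv2.resize(a[70:250,165:345],None,fx=3.3,fy=3.3,interpolation=cv2.INTER_CUBIC))
plan([(C(0,.160,.168),14.3,3)])
```

```text
t 19.8 p [0.537  0.1878 0.2509] head 14.77 zax [-0.001  0.003 -1.   ] F [ 0.5 -1.4 -0.3] T [-0.05 -0.06  0.08] g 0.006
[[0.01,-0.04,2.75,0.0,0.0,0.0],
[0.02,-0.05,2.75,0.0,0.0,0.0],
[0.01,-0.04,2.76,0.0,0.0,0.1]] 3
end [0.539 0.184 0.168] max [0.02 0.05 2.76 0.   0.   0.1 ]
```

View pics/sc9b.png

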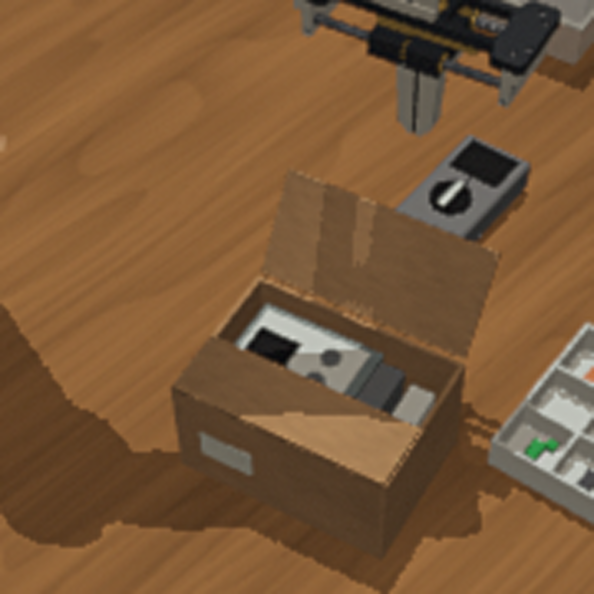

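View pics/w9.png

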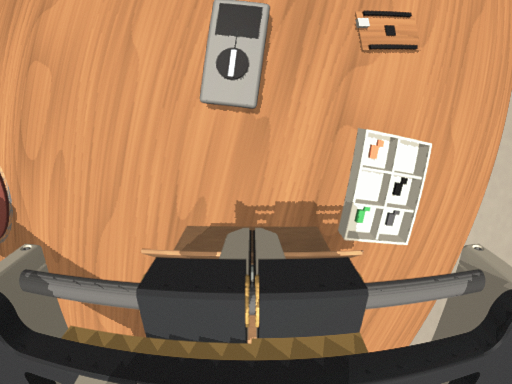

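Call:
{"op": "drive_tool", "data": {
  "deltas": [
    [[0, 0, 2.75, 0, 0, 0], [0, 0, 2.75, 0, 0, 0], [0, 0, 2.75, 0, 0, 0], [0, 0, 0, 0, 0, 0], [0, 1.6, -0.2, 0, 0, 0], [0, 1.6, -0.2, 0, 0, 0], [0, 1.6, -0.2, 0, 0, 0], [0, 1.5, -0.3, 0, 0, 0], [0, 1.5, -0.3, 0, 0, 0], [0, 1.2, 0.15, 0, 0, 0], [0, 1.2, 0.15, 0, 0, 0], [0, 0, 0, 0, 0, 0]]
  ]
}}

```text
clock: 21.4
position: [0.5643, 0.0825, 0.1768]
ee_rot: [[0.969, 0.246, -0.001], [0.246, -0.969, -0.001], [-0.001, 0.001, -1.0]]
wrist_force: [-0.0, -0.3, 0.2]
grip_width: 0.004
```

Run:
```python
from h import *
s=st(); snap('scene','sc10')
a=cv2.imread('pics/sc10.png');cv2.imwrite('pics/sc10b.png',cv2.resize(a[70:250,165:345],None,fx=3.3,fy=3.3,interpolation=cv2.INTER_CUBIC))
W=[(.036,.1644,3),(.020,.144,3),(.014,.1287,2),(.013,.116,2)]
plan([(C(0,y,z),14.3,n) for y,z,n in W])
```

```text
t 21.4 p [0.5643 0.0825 0.1768] head 14.21 zax [-0.001 -0.001 -1.   ] F [-0.  -0.3  0.2] T [ 0.03 -0.07  0.01] g 0.004
[[0.02,0.68,0.42,0.0,0.0,0.0],
[0.01,0.68,0.42,0.0,0.0,0.0],
[0.02,0.67,0.42,0.0,0.1,0.0],
[0.0,0.53,0.68,0.0,0.0,0.0],
[0.0,0.54,0.68,0.0,0.0,0.0],
[0.0,0.53,0.68,0.0,0.0,0.0],
[0.0,0.3,0.76,0.0,0.0,0.0],
[0.0,0.3,0.77,0.0,0.0,0.0],
[0.0,0.05,0.63,0.0,0.0,0.0],
[0.0,0.05,0.64,0.0,0.0,0.0]] 10
end [0.5753 0.0416 0.116 ] max [0.02 0.68 0.77 0.   0.1  0.  ]
```

View pics/sc10b.png

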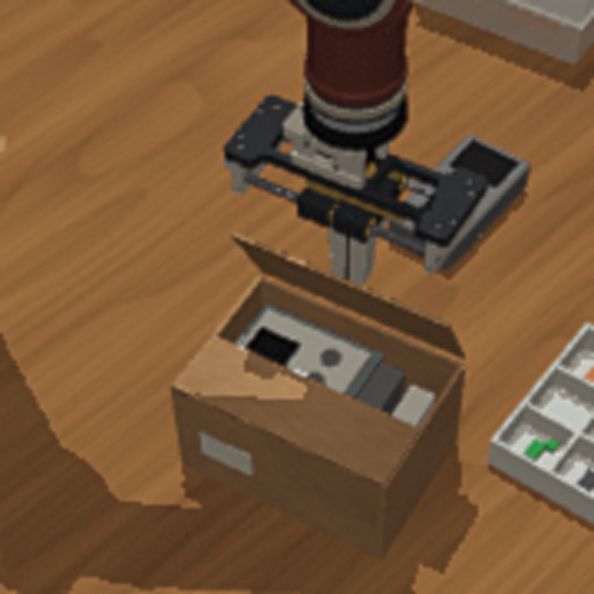

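Wide flap leans inward with the finger behind it. Continue down.

Call:
{"op": "drive_tool", "data": {
  "deltas": [
    [[0, 0.68, 0.42, 0, 0, 0], [0, 0.68, 0.42, 0, 0, 0], [0, 0.68, 0.42, 0, 0, 0], [0, 0.53, 0.68, 0, 0, 0], [0, 0.53, 0.68, 0, 0, 0], [0, 0.53, 0.68, 0, 0, 0], [0, 0.3, 0.76, 0, 0, 0], [0, 0.3, 0.76, 0, 0, 0], [0, 0.05, 0.6, 0, 0, 0], [0, 0.05, 0.4, 0, 0, 0], [0, 0, 0.2, 0, 0, 0], [0, 0, 0, 0, 0, 0]]
  ]
}}

```text
clock: 22.95
position: [0.5749, 0.042, 0.1192]
ee_rot: [[0.969, 0.247, 0.001], [0.247, -0.969, -0.002], [0.0, 0.002, -1.0]]
wrist_force: [-3.5, -1.2, 11.4]
grip_width: 0.006
```

Call:
{"op": "drive_tool", "data": {
  "deltas": [
    [[0, 0, -3, 0, 0, 0], [0, 0, -5, 0, 0, 0], [0, 0, -5, 0, 0, 0], [0, 0, -3, 0, 0, 0], [0, -4, 0, 0, 0, 0], [0, -5, 0, 0, 0, 0], [0, -5, 0, 0, 0, 0], [0, -5, 0, 0, 0, 0], [0, 0, 0, 0, 0, 0], [0, 0, 0, 0, 0, 0]]
  ]
}}

```text
clock: 24.2
position: [0.5281, 0.2257, 0.2769]
ee_rot: [[0.969, 0.247, 0.0], [0.247, -0.969, -0.001], [-0.0, 0.001, -1.0]]
wrist_force: [0.2, 0.4, -0.1]
grip_width: 0.004
```

Run:
```python
from h import *
s=st(); snap('scene','sc11'); snap('top','top11')
a=cv2.imread('pics/sc11.png')[70:250,165:345];b=cv2.imread('pics/top11.png')[110:265,90:350]
cv2.imwrite('pics/sc11b.png',cv2.resize(a,None,fx=3.3,fy=3.3,interpolation=cv2.INTER_CUBIC))
cv2.imwrite('pics/top11b.png',cv2.resize(b,None,fx=3,fy=3,interpolation=cv2.INTER_CUBIC))
```

```text
t 24.2 p [0.5281 0.2257 0.2769] head 14.32 zax [ 0.    -0.001 -1.   ] F [ 0.2  0.4 -0.1] T [-0.1  -0.1   0.03] g 0.004
```

View pics/sc11b.png

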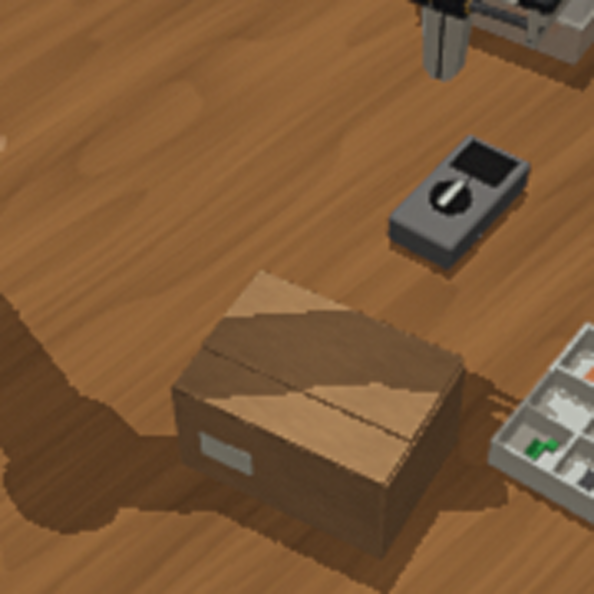

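View pics/top11b.png

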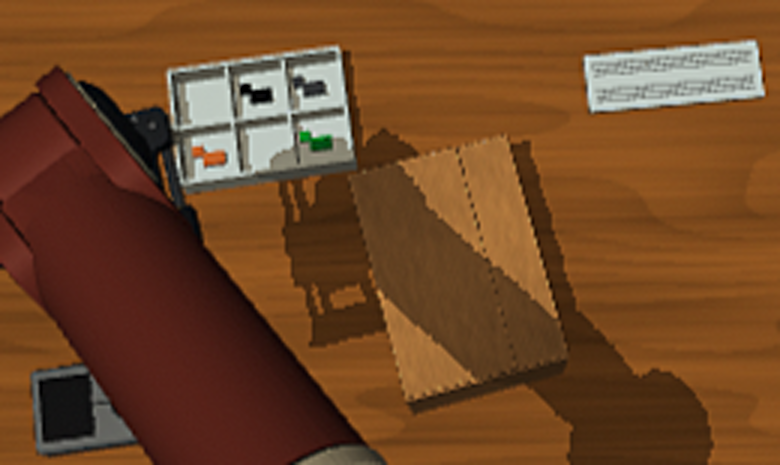

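The carton is closed, with the wide flap lying flat over the narrow one (edge line in the scene crop from (205,348) to (410,440)). The meter, tray and breadboard are where they were, and the robot is clear. Handing in.

```bash
python3 -c "
from workcell import workorder
print(workorder.job_done())"
```

```text
the job is handed in; nothing more can be done
None
```

The instrument is packed: the spacer is at the bottom of the gap, the carton is closed, and the job was handed in at about 24 s of the 72 s allowed.

- **Spacer:** I gripped it across its thickness, lined it up with the gap using the wrist camera, and lowered it onto the leaf ramp. Then I let go and pressed its top with the fingertips turned 90°. It came to a hard stop with its top at 96.7 mm (96 mm expected), and pressing harder, up to 25.5 N, moved it no further. The pictures showed it level, between the instrument and the white wall.
- **Flaps:** I folded the narrow flap first, then the wide one over it. Each was pressed until it met firm resistance. The fingertips stopped at 114 mm on the narrow flap and 119 mm on the wide flap, which is where the top of each should be when flat.
- **Last pictures:** The carton is closed with both flaps flat, and the arm is clear of everything. The tray, breadboard and meter look unmoved by eye, but I did not measure their positions.
- **Disagreements:** Two carton position fits differed by about 4 mm and 0.9°, so I used a close-up measurement relative to the block for the insertion.

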